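# Sort the rubber mounts and pack the good ones in their tin

### The job

Sort the rubber mounts on the mat by the coloured mark: stand every red-marked one in the red reject tray, and pack every green-marked one stud up on the floor of the round tin in a honeycomb, one in the middle and the others round it. When all the green ones are packed, put the blue cover on the tin so that it sits level, fully down on the flange, and leave the tools and parts lying around alone.

Things in the scene. Friction and masses are not known exactly. Their poses are not given: they have to be found in the camera images.
- tin: shallow round bright metal tin, fixed: inside diameter 130 mm, inner floor 3 mm and rim 20 mm above its underside, wall 2 mm. Round its foot a blue flange, 156 mm across, 4 mm high, carries the cover. Seven mounts fit only as a honeycomb, six at 40 to 45 mm round the middle one. Stands on either side of the mat. Origin: centre of the underside, on the bench; z up
- cover: loose deep round blue cover, standing open side down on the bench: 148 mm outside, 142 mm inside diameter, 53 mm high, 50 mm of room inside; black knob 24 mm across, 22 mm high, in the middle of its top (53 to 75 mm above the origin). It goes over the tin's wall (134 mm) and rests on the flange, origin 4 mm above the tin's. Origin: centre of its open lower rim; z up. 200 to 325 g
- tray: red open reject tray, fixed to the bench, outside 100 mm along its x, 130 mm along its y, 15 mm high, walls and floor 3 mm. It has room for two mounts side by side along y. Origin: centre of the underside; z up
- mat: thin grey mat 250 x 250 mm, 2 mm thick, fixed to the bench, on which the mounts stand at the start in three rows of three places. Origin: centre of the underside
- meter: yellow multimeter lying on the bench, 75 x 150 x 34 mm (45 mm with its dial), loose, to be left alone. Origin: centre of the underside
- cylinder: small aluminium brake master cylinder lying on the bench, about 150 x 56 x 48 mm, loose, to be left alone. Origin: underside, under the middle of the barrel
- spanner: steel spanner lying on the bench, about 200 mm long, loose, to be left alone. Origin: underside, middle
- good1: black rubber mount: round foot 18 mm high, 40 mm across, its lowest 7 mm tapering to 34 mm, with a plain steel stud 12 mm across rising 28 mm from its top (46 mm in all). Green mark on the foot round the stud and on the stud's tip: green = passed. Starts stud up on the mat, 68 mm from its neighbours. Origin: centre of the underside; z along the stud. 70 g. 5 to 7 of these are present
- good2: black rubber mount: round foot 18 mm high, 40 mm across, its lowest 7 mm tapering to 34 mm, with a plain steel stud 12 mm across rising 28 mm from its top (46 mm in all). Green mark on the foot round the stud and on the stud's tip: green = passed. Starts stud up on the mat, 68 mm from its neighbours. Origin: centre of the underside; z along the stud. 70 g. 5 to 7 of these are present
- good3: black rubber mount: round foot 18 mm high, 40 mm across, its lowest 7 mm tapering to 34 mm, with a plain steel stud 12 mm across rising 28 mm from its top (46 mm in all). Green mark on the foot round the stud and on the stud's tip: green = passed. Starts stud up on the mat, 68 mm from its neighbours. Origin: centre of the underside; z along the stud. 70 g. 5 to 7 of these are present
- good4: black rubber mount: round foot 18 mm high, 40 mm across, its lowest 7 mm tapering to 34 mm, with a plain steel stud 12 mm across rising 28 mm from its top (46 mm in all). Green mark on the foot round the stud and on the stud's tip: green = passed. Starts stud up on the mat, 68 mm from its neighbours. Origin: centre of the underside; z along the stud. 70 g. 5 to 7 of these are present
- good5: black rubber mount: round foot 18 mm high, 40 mm across, its lowest 7 mm tapering to 34 mm, with a plain steel stud 12 mm across rising 28 mm from its top (46 mm in all). Green mark on the foot round the stud and on the stud's tip: green = passed. Starts stud up on the mat, 68 mm from its neighbours. Origin: centre of the underside; z along the stud. 70 g. 5 to 7 of these are present
- good6: black rubber mount: round foot 18 mm high, 40 mm across, its lowest 7 mm tapering to 34 mm, with a plain steel stud 12 mm across rising 28 mm from its top (46 mm in all). Green mark on the foot round the stud and on the stud's tip: green = passed. Starts stud up on the mat, 68 mm from its neighbours. Origin: centre of the underside; z along the stud. 70 g. 5 to 7 of these are present
- good7: black rubber mount: round foot 18 mm high, 40 mm across, its lowest 7 mm tapering to 34 mm, with a plain steel stud 12 mm across rising 28 mm from its top (46 mm in all). Green mark on the foot round the stud and on the stud's tip: green = passed. Starts stud up on the mat, 68 mm from its neighbours. Origin: centre of the underside; z along the stud. 70 g. 5 to 7 of these are present
- bad1: black rubber mount: round foot 18 mm high, 40 mm across, its lowest 7 mm tapering to 34 mm, with a plain steel stud 12 mm across rising 28 mm from its top (46 mm in all). Red mark on the foot round the stud and on the stud's tip: red = rejected. Starts stud up on the mat, 68 mm from its neighbours. Origin: centre of the underside; z along the stud. 70 g. 1 or 2 of these are present
- bad2: black rubber mount: round foot 18 mm high, 40 mm across, its lowest 7 mm tapering to 34 mm, with a plain steel stud 12 mm across rising 28 mm from its top (46 mm in all). Red mark on the foot round the stud and on the stud's tip: red = rejected. Starts stud up on the mat, 68 mm from its neighbours. Origin: centre of the underside; z along the stud. 70 g. 1 or 2 of these are present
There are look-alikes about, which are no part of the job. Leave any turquoise or white look-alike of the bad2 alone.

How it is judged (in metres and radians):
On the way, in this order (a step that is already met when the one before it is completed fails the run):
1. all green-marked mounts stand in the tin, one of them in the middle (horizontal distance between each of good1, good2, good3, good4, good5, good6, good7 and tin below 0.0475 m and z of each of good1, good2, good3, good4, good5, good6, good7 in the frame of tin below 0.007 m and angle between each of good1, good2, good3, good4, good5, good6, good7's own z axis and vertical below 0.12 rad and horizontal distance between any of good1, good2, good3, good4, good5, good6, good7 and tin below 0.012 m), for 0.2 s.
2. the cover sits on the tin's flange (horizontal distance between cover and tin below 0.007 m and z of cover in the frame of tin below 0.0065 m and angle between cover's own z axis and vertical below 0.05 rad), for 0.2 s.
At the end, for the whole second after the job is handed in: Greens upright (0.12 rad) on the tin floor (origin under 7 mm up), centres within 47.5 mm of its axis, one within 12 mm. Reds upright on the tray floor. Cover on the flange: within 7 mm of the axis, origin under 6.5 mm above the tin's, tilt under 0.05 rad. All at rest (all of step 1 and all of step 2 and x of bad1 in the frame of tray between -0.04 and 0.04 m and y of bad1 in the frame of tray between -0.05 and 0.05 m and z of each of bad1, bad2 in the frame of tray below 0.007 m and angle between each of bad1, bad2's own z axis and vertical below 0.12 rad and x of bad2 in the frame of tray between -0.04 and 0.04 m and y of bad2 in the frame of tray between -0.05 and 0.05 m and linear speed of each of good1, good2, good3, good4, good5, good6, good7, bad1, bad2, cover below 0.02 m/s); the robot touches nothing.
It fails at once if the multimeter, the master cylinder or the spanner is shifted by more than 25 mm (distance of any of meter, cylinder, spanner from where it was at the start of the episode above 0.025 m).
Of good1, good2, good3, good4, good5, good6, good7 only 5 to 7 are there at a start; the rules pass over those that are not, and their reading is None.
Of bad1, bad2 only 1 to 2 are there at a start; the rules pass over those that are not, and their reading is None.
At some moment in a run one of good1, good2, good3, good4, good5, good6, good7, bad1, bad2 may be knocked a few centimetres aside while the robot is not near it.
It also fails if it takes over 210 s, if anything falls off the work surface, if the arm or the gripper's body presses on something with over 40 N, if the wrist force passes 120 N, or if a joint passes its speed limit or range.

### The arm

A 6-joint arm with a two-finger parallel gripper is mounted at the origin on the work surface. World frame = base frame: x ahead of the robot, y to its left, z up, the work surface at z = 0. Lengths are in m, angles in degrees, forces in N, time in s.
With the tool pointing down it reaches from about 0.325 to 0.85 m from the base axis. Payload 15.5 kg.
Tool frame: the origin (TCP) lies at the very end of the fingers, on their centre line; the grasp point (between the pads) lies 19 mm behind it (bot.grip_point_offset is the distance from the TCP to the grasp point, in m); z points along the fingers, y is the direction in which the jaws open and shut (so a half turn about z gives the same grasp; the last joint's range is limited). The gripper opens to 91 mm and grips with 3 to 60 N. Pads are 32 mm wide; open, the fingers measure 118 mm over their backs; the gripper's body (76 mm by 178 mm) begins 60 mm behind the grasp point.
Start: joints at [-72.336, 28.281, 77.091, -0, 74.628, -5.472], TCP at [0.246, -0.575, 0.214] pointing down, gripper open.
Joint ranges: [-166.48, 166.48], [-47.26, 123.95], [12.59, 153.08], [-70.14, 250.14], [6.76, 159.57], [-176.63, 176.63]. Speed limits (degrees/s): [108.29, 108.29, 147.25, 172.46, 172.46, 172.46].

### API

Orientations are given as a 3x3 rotation matrix whose columns are the frame's x, y, z axes.
In Python, from cell import bot gives the robot as it stands. The module is installed in compiled form; this text tells all that it offers.
- The arm moves only by the tool servo_tool, never from a script. Its argument "plan" is a list that holds one entry, the list of rows, each a list of 5 numbers: the closure, from 0 (fully open) to 1 (shut), then the shift along the tool's x, y, z in m, then the turn about the tool's z in degrees. A call has 1 to 12 rows; each row shifts and turns the commanded pose from where the row before left it, along the tool's axes as they then stand; what a row does not reach is not made up. A row lasts 1/8 s, in which the tool goes at most 62.5 mm and 10.7 degrees, less where a joint would pass 70% of its speed; a pose out of reach is approached as far as the arm can. A call is refused whole if a number of a shift passes 0.0625 or a number of a turn 10.7, either way. A call with a gripper value outside its range is refused whole. The fingers move at their own pace and stop on an object; "squeeze" is the grip in N (left out, the last holds). Time passes only in rows, so rows that do not move let the fingers close. It gives the time, the measured TCP pose, the force and the opening at its end, in the units of the state.
- bot.get_state(): the state, without advancing time (a new reading comes with each control period).
- bot.read_camera(name): name is "side" or "top" or "wrist"; returns (picture, depth): 420x560x3 uint8, red, green, blue; 420x560 float32, m along the optical axis (not along the pixel's ray), 0 where there is no reading.
- bot.camera_model(name): a dict with "fx", "fy", "cx", "cy" (pixels), "rvec" (rotation vector, rad) and "tvec" (3), from world to camera coordinates, as OpenCV has them; the wrist camera has in their place "tool_from_camera" (4x4, takes a point from camera to tool coordinates, whose origin is the TCP and whose axes are the flange's). Camera axes: x right, y down, z forward; pixel columns grow to the right and rows downward; lengths in m; the calibration is good to about 2 mm. The wrist camera is an equidistant fisheye: a pixel r from the principal point sees the ray r / f radians off the axis. A picture is of the moment at which its call begins: read the wrist's pose just before it. camera_model takes no time and is no camera call.
- bot.close_job(): hands the job in, once; it reports no verdict.
The state is a dict: "clock": time; "joint_positions": joint angles; "qd": joint speeds; "tau": joint torques, N m; "tcp_pos": TCP position; "tcp_rot": TCP orientation; "wrist_force": force on the tool from outside, world axes, zero at the start; "ft_torque": the same for the moment, N m; "gripper_width": finger opening in m.
Only numpy, scipy, OpenCV 4.12 (cv2) and the standard library are available. Lean on these libraries where they do the work, as an engineer would, in place of code of your own. Each camera call takes 0.05 s, during which the arm holds its last target. There are 200 camera calls.

## Working session

There is one attempt and no reset: what is moved stays moved. The work goes in short steps, Python scripts to look and compute and a tool call to move; the robot and the scene stay as the last step left them, time stands still between calls to the robot, and variables do not carry over. Pictures are saved under pics/ and viewed, about 12 in all and at most 16, crops included, and the job is handed in when it is done.

Besides the shell and the picture viewer there is one more tool, called as name(argument=value, ...) on one line, values as JSON. servo_tool: Moves the arm, as the interface text tells. Its arguments: {"type":"object","properties":{"plan":{"type":"array","items":{"type":"array","items":{"type":"array","items":{"type":"number"}}}},"squeeze":{"type":"number"}},"required":["plan"]}

```bash
mkdir -p pics; python3 - <<'E'
from cell import bot
import cv2, numpy as np
s=bot.get_state(); print(s)
for n in ("top","side"):
    p,d=bot.read_camera(n); cv2.imwrite(f"pics/{n}0.png",p[:,:,::-1]); np.savez(f"{n}0.npz",p=p,d=d); print(n,bot.camera_model(n))
print(bot.camera_model("wrist"))
E
```

```text
{'clock': 0.0, 'joint_positions': array([-7.23373072e+01,  2.83143583e+01,  7.71259560e+01, -1.99099490e-03,
        7.46273696e+01, -5.47208394e+00]), 'qd': array([-0.02160745, -0.0498555 ,  0.07004706, -0.06728598, -0.08812851,
        0.05196157]), 'tau': array([-4.55008858e-04, -8.78815341e+01, -3.81858838e+01,  7.08302599e-02,
        5.32294542e-02, -2.21732457e-04]), 'tcp_pos': array([ 0.24543759, -0.57439686,  0.21335092]), 'tcp_rot': array([[ 9.19579580e-01,  3.92903607e-01, -3.90350027e-04],
       [ 3.92903793e-01, -9.19578907e-01,  1.11545261e-03],
       [ 7.93077041e-05, -1.17911745e-03, -9.99999302e-01]]), 'wrist_force': array([-0.00855867,  0.08253928, -0.01409635]), 'ft_torque': array([ 0.03472823, -0.03041722,  0.01173669]), 'gripper_width': 0.09153271099442395}
top {'fx': 489.509204705764, 'fy': 489.509204705764, 'cx': 272.02249896672976, 'cy': 215.86165010782685, 'rvec': array([ 2.13059446, -2.15432154,  0.08095986]), 'tvec': array([0.04320838, 0.55971818, 0.97320697])}
side {'fx': 533.2731577594079, 'fy': 533.2731577594079, 'cx': 284.2478958960795, 'cy': 205.63816199543055, 'rvec': array([ 2.12538944, -0.11197516,  0.09695148]), 'tvec': array([-0.56490516,  0.06894052,  1.32059369])}
{'fx': 325.19226210127806, 'fy': 325.19226210127806, 'cx': 282.03449045749284, 'cy': 211.53720760511248, 'tool_from_camera': array([[-8.21792727e-04, -9.66905439e-01, -2.55133683e-01,
         7.19964105e-02],
       [ 9.99999625e-01, -7.24988551e-04, -4.73465691e-04,
        -5.23829412e-04],
       [ 2.72827552e-04, -2.55133977e-01,  9.66905673e-01,
        -1.70590994e-01],
       [ 0.00000000e+00,  0.00000000e+00,  0.00000000e+00,
         1.00000000e+00]])}
```

View pics/top0.png

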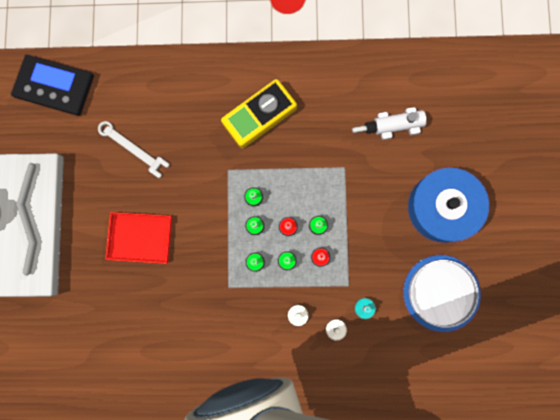

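View pics/side0.png

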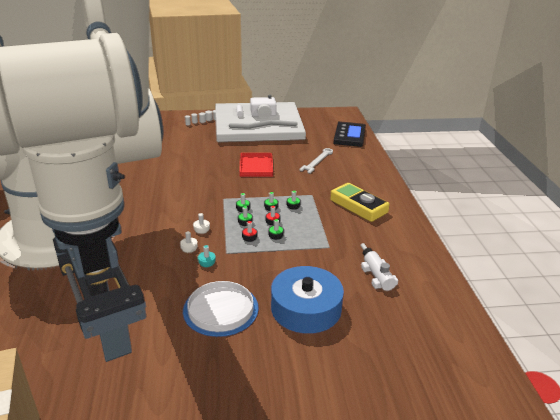

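Top view: there are five green mounts at (253,196), (255,226), (318,225), (255,262) and (287,261), and two red at (288,226) and (321,257). The tin is at (442,293), the cover at (451,204) and the tray at (140,237). The white and turquoise look-alikes off the mat, at (298,315), (336,329) and (365,308), stay untouched. The side view shows the same counts.

```bash
cat > h.py <<'E'
import numpy as np, cv2
from cell import bot
def cam(n):
    m=bot.camera_model(n); R=cv2.Rodrigues(m["rvec"])[0]; return m,R,m["tvec"]
def cloud(n,d):
    m,R,t=cam(n); v,u=np.mgrid[:d.shape[0],:d.shape[1]]
    P=np.stack([(u-m["cx"])/m["fx"]*d,(v-m["cy"])/m["fy"]*d,d],-1); return (P-t)@R
def onplane(n,uv,z):
    m,R,t=cam(n); uv=np.atleast_2d(uv)
    r=np.c_[(uv[:,0]-m["cx"])/m["fx"],(uv[:,1]-m["cy"])/m["fy"],np.ones(len(uv))]@R; c=-R.T@t
    return c+r*((z-c[2])/r[:,2])[:,None]
def masks(p):
    h=cv2.cvtColor(p,cv2.COLOR_RGB2HSV); H,S,V=h[...,0],h[...,1],h[...,2]
    return {"green":(H>50)&(H<72)&(S>150)&(V>70),"red":((H<6)|(H>174))&(S>150)&(V>70),"blue":(H>98)&(H<118)&(S>150)&(V>50),"turq":(H>82)&(H<97)&(S>150)}
def circ(P):
    A=np.c_[2*P,np.ones(len(P))]
    for _ in range(6):
        x=np.linalg.lstsq(A,(P**2).sum(1),rcond=None)[0]; r=np.sqrt(x[2]+x[0]**2+x[1]**2)
        e=abs(np.hypot(*(P-x[:2]).T)-r); k=e<max(.0015,2*np.median(e)); P=P[k];A=A[k]
    return x[:2],r,len(P)
def mounts(n,p,d,zb=0.002):
    W=cloud(n,d); out=[]
    for c in("green","red"):
        k,l,st,ce=cv2.connectedComponentsWithStats(masks(p)[c].astype(np.uint8))
        for i in range(1,k):
            if 25<st[i,4]<900:
                q=W[l==i]; t=q[q[:,2]>zb+.038]; f=q[(abs(q[:,2]-zb-.018)<.006)]
                out.append((c,ce[i].round(),st[i,4],np.median(t,0) if len(t) else None,np.median(f,0) if len(f) else None,onplane(n,ce[i],zb+.046)[0]))
    return out
E
python3 - <<'E'
from h import *
np.set_printoptions(precision=4,suppress=True)
for n in("top","side"):
    z=np.load(n+"0.npz");p,d=z["p"],z["d"];W=cloud(n,d); print(n)
    for o in mounts(n,p,d): print(o[0],o[1],o[2],"tip",o[3],"foot",o[4],"planetip",o[5])
    B=masks(p)["blue"]&(W[...,0]>.2)&(W[...,1]<0)
    q=W[B]; 
    t=q[(q[:,2]>.045)&(q[:,2]<.06)]; hull=cv2.convexHull(t[:,:2].astype(np.float32))[:,0]; print("cover",circ(hull.astype(float)),np.median(t[:,2]))
    f=q[(q[:,2]<.010)]; print("flange z",np.median(f[:,2]) if len(f) else None,len(f)); 
    if len(f): 
        hull=cv2.convexHull(f[:,:2].astype(np.float32))[:,0]; print("flange",circ(hull.astype(float)))
    kn=(p.max(2)<60)&(W[...,2]>.065)&(W[...,2]<.085)&(W[...,1]<0)&(W[...,0]>.3); print("knob",np.median(W[kn],0),kn.sum())
    k,l,st,ce=cv2.connectedComponentsWithStats(masks(p)["red"].astype(np.uint8))
    for i in range(1,k):
        if st[i,4]>900 and st[i,1]>50:
            uv=np.argwhere(l==i)[:,::-1]; hh=cv2.convexHull(uv.astype(np.int32))[:,0]; X=onplane(n,hh,.015)[:,:2].astype(np.float32); print("tray",cv2.minAreaRect(X*1000))
E
```

```text
top
green [253. 196.] 192 tip [0.6057 0.0768 0.0493] foot [0.6017 0.075  0.0213] planetip [0.599  0.0744 0.048 ]
green [254. 225.] 175 tip None foot [0.5408 0.0732 0.0215] planetip [0.5394 0.0723 0.048 ]
green [318. 225.] 192 tip [ 0.5424 -0.0579  0.0508] foot [ 0.5403 -0.0572  0.0215] planetip [ 0.539  -0.0561  0.048 ]
green [287. 260.] 195 tip [0.469  0.0091 0.0499] foot [0.4679 0.0085 0.0214] planetip [0.4683 0.0079 0.048 ]
green [255. 262.] 190 tip None foot [0.4662 0.0734 0.0217] planetip [0.466  0.0718 0.048 ]
red [287.   5.] 350 tip [ 0.4435 -0.003   1.0323] foot None planetip [1.0098 0.0003 0.048 ]
red [288. 226.] 212 tip [0.5414 0.0043 0.0485] foot [0.538  0.0046 0.0216] planetip [0.5373 0.0046 0.048 ]
red [320. 257.] 210 tip [ 0.4763 -0.0607  0.0499] foot [ 0.4753 -0.0601  0.0217] planetip [ 0.4751 -0.0592  0.048 ]
cover (array([ 0.5774, -0.32  ]), np.float64(0.07275710681900796), 50) 0.053414746030709864
flange z 0.004372242504050113 551
flange (array([ 0.3999, -0.308 ]), np.float64(0.07554859005123879), 22)
knob [ 0.5763 -0.3175  0.0752] 87
tray ((520.86279296875, 319.626
[... 516 characters left out ...]
.1423  0.7696] foot [ 0.5394 -0.0644  0.0219] planetip [ 0.5352 -0.1007  0.048 ]
red [256. 165.] 797 tip [ 0.413  -1.1423  0.7696] foot [0.5265 0.3175 0.0153] planetip [0.5131 0.2402 0.048 ]
red [272. 216.] 64 tip None foot [0.5356 0.0007 0.0218] planetip [ 0.5331 -0.0385  0.048 ]
red [249. 232.] 69 tip None foot [ 0.4733 -0.0657  0.0216] planetip [ 0.4721 -0.1024  0.048 ]
red [544. 387.] 650 tip [ 0.413  -1.1423  0.7696] foot None planetip [ 0.9373 -0.5992  0.048 ]
cover (array([ 0.5743, -0.3258]), np.float64(0.0710338662097275), 14) 0.05041841151950181
flange z 0.004894813573715991 326
flange (array([ 0.4767, -0.2972]), np.float64(0.15229361482119422), 10)
knob [ 0.5751 -0.3278  0.0743] 84
```

servo_tool(plan=[[[0.6, 0, 0, 0, 7.7], [0.6, 0, 0, 0, 7.7], [0.6, 0, 0, 0, 7.7], [0.6, 0.019, -0.053, -0.008, 0], [0.6, 0.019, -0.053, -0.008, 0], [0.6, 0.019, -0.053, -0.008, 0], [0.6, 0.019, -0.053, -0.008, 0], [0.6, 0.019, -0.053, -0.008, 0], [0.6, 0, 0, 0, 0], [0.6, 0, 0, 0, 0]]], squeeze=20)

```text
clock: 1.35
tcp_pos: [0.3405, -0.3099, 0.2539]
tcp_rot: [[1.0, 0.001, -0.0], [0.001, -1.0, -0.0], [-0.0, 0.0, -1.0]]
wrist_force: [-0.0, -0.3, 0.5]
gripper_width: 0.0367
```

```bash
cat >> h.py <<'E'
def wcloud(d,s):
    m=bot.camera_model("wrist"); T=m["tool_from_camera"]; v,u=np.mgrid[:d.shape[0],:d.shape[1]]
    x=(u-m["cx"])/m["fx"]; y=(v-m["cy"])/m["fy"]; th=np.hypot(x,y)+1e-9; k=np.tan(np.minimum(th,1.4))/th*d
    P=np.stack([x*k,y*k,d],-1)@T[:3,:3].T+T[:3,3]
    return P@s["tcp_rot"].T+s["tcp_pos"]
def wplane(uv,z,s):
    m=bot.camera_model("wrist"); T=m["tool_from_camera"]; uv=np.atleast_2d(uv)
    x=(uv[:,0]-m["cx"])/m["fx"]; y=(uv[:,1]-m["cy"])/m["fy"]; th=np.hypot(x,y)+1e-9
    r=np.c_[x/th*np.sin(th),y/th*np.sin(th),np.cos(th)]@T[:3,:3].T@s["tcp_rot"].T
    c=s["tcp_rot"]@T[:3,3]+s["tcp_pos"]; return c+r*((z-c[2])/r[:,2])[:,None]
def wrist(name):
    s=bot.get_state(); p,d=bot.read_camera("wrist"); cv2.imwrite(f"pics/{name}.png",p[:,:,::-1]); return s,p,d,wcloud(d,s)
E
python3 - <<'E'
from h import *
np.set_printoptions(precision=4,suppress=True)
s,p,d,W=wrist("w1"); np.savez("w1.npz",p=p,d=d); print(s["tcp_pos"],s["tcp_rot"][:,0],s["joint_positions"],s["gripper_width"],s["clock"])
near=np.hypot(W[...,0]-.40,W[...,1]+.308)<.1
B=masks(p)["blue"]&near&(abs(W[...,2]-.004)<.006); q=W[B]; print("flange n",B.sum(),np.median(q[:,2]))
h=cv2.convexHull(q[:,:2].astype(np.float32))[:,0].astype(float); print("outer",circ(h))
rim=near&(abs(W[...,2]-.020)<.004); r=W[rim][:,:2]; print("rim",rim.sum(),circ(r))
E
```

```text
[ 0.3405 -0.3099  0.2539] [ 1.      0.0014 -0.    ] [-49.7353  12.4434  95.8874  -0.0136  71.6556  40.1904] 0.03666549641444949 1.35
flange n 1236 0.0038412578220926308
outer (array([ 0.3995, -0.3095]), np.float64(0.07611776448298521), 57)
rim 651 (array([ 0.3995, -0.3095]), np.float64(0.06539814396889557), 634)
```

View pics/w1.png

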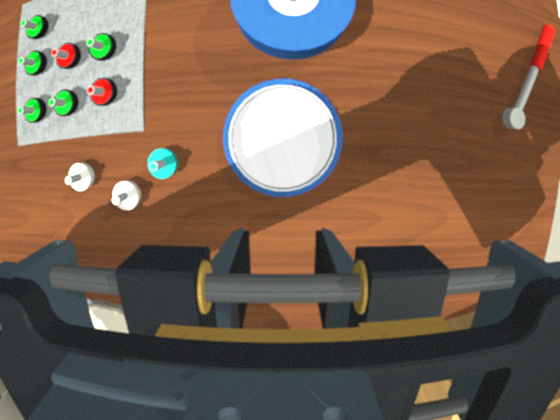

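The tin is clear, with its centre at (0.3995, -0.3095) and both circle fits agreeing. The look-alikes at (80,177), (125,195) and (162,163) are off the mat. Next I'll look at the mounts from above.

servo_tool(plan=[[[0.6, 0.016, -0.052, 0, 0], [0.6, 0.016, -0.052, 0, 0], [0.6, 0.016, -0.052, 0, 0], [0.6, 0.016, -0.052, 0, 0], [0.6, 0.016, -0.052, 0, 0], [0.6, 0.016, -0.052, 0, 0], [0.6, 0, 0, 0, 0], [0.6, 0, 0, 0, 0]]])

```text
clock: 2.4
tcp_pos: [0.4364, 0.0016, 0.2536]
tcp_rot: [[1.0, 0.0, -0.001], [0.0, -1.0, -0.0], [-0.001, 0.0, -1.0]]
wrist_force: [0.1, 0.5, -0.2]
gripper_width: 0.0369
```

```bash
cat >> h.py <<'E'
def wmounts(p,W,s,zb=.002):
    out=[]
    for c in("green","red"):
        M=masks(p)[c]&(W[...,2]<.08)&(W[...,2]>zb+.01)
        k,l,st,ce=cv2.connectedComponentsWithStats(cv2.dilate(M.astype(np.uint8),np.ones((3,3))))
        for i in range(1,k):
            m=(l==i)&M
            if m.sum()<40 or m.sum()>2500: continue
            q=W[m]; uv=np.argwhere(m)[:,::-1]; t=abs(q[:,2]-zb-.046)<.006; f=abs(q[:,2]-zb-.018)<.006
            foot=None
            if f.sum()>20:
                h=cv2.convexHull(uv[f].astype(np.int32))[:,0]; X=wplane(h,zb+.018,s)[:,:2]; foot=circ(X)
            out.append((c,ce[i].round(),m.sum(),t.sum(),wplane(uv[t].mean(0),zb+.046,s)[0][:2] if t.sum()>5 else None,foot))
    return out
E
python3 - <<'E'
from h import *
np.set_printoptions(precision=4,suppress=True)
s,p,d,W=wrist("w2"); print(s["tcp_pos"])
for o in wmounts(p,W,s): print(*o)
E
```

```text
[0.4364 0.0016 0.2536]
green [223.  55.] 437 18 [0.6029 0.0761] (array([0.6029, 0.0759]), np.float64(0.01747302693007215), 17)
green [224. 102.] 484 20 [0.5417 0.0737] (array([0.5417, 0.0737]), np.float64(0.01744303771046427), 21)
green [331. 102.] 489 20 [ 0.5408 -0.0589] (array([ 0.5407, -0.0589]), np.float64(0.017376249182899383), 21)
green [278. 160.] 501 17 [0.4681 0.0073] (array([0.4679, 0.0071]), np.float64(0.017336664129972805), 21)
green [226. 162.] 474 21 [0.466  0.0736] (array([0.466 , 0.0735]), np.float64(0.01741758908502444), 22)
red [281. 103.] 527 19 [0.5391 0.0038] (array([0.5389, 0.004 ]), np.float64(0.01746697518557086), 17)
red [ 69. 132.] 561 0 None (array([0.5179, 0.3144]), np.float64(0.07776044594759589), 5)
red [333. 155.] 494 20 [ 0.4748 -0.0622] (array([ 0.4748, -0.062 ]), np.float64(0.017554173448353597), 20)
```

View pics/w2.png

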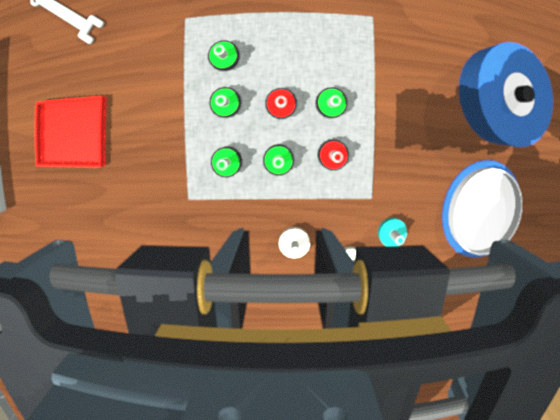

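The close view shows the marks clearly: greens at (223,55), (224,102), (331,102), (278,160) and (226,162), reds at (281,103) and (333,155). Tip and foot fits agree to 0.2 mm. First pick is the green at (0.468, 0.007).

servo_tool(plan=[[[0.6, 0.032, -0.006, 0.02, 0], [0.6, 0, 0, 0.06, 0], [0.6, 0, 0, 0.06, 0], [0.6, 0, 0, 0.06, 0], [0.6, 0, 0, 0.03, 0], [0.6, 0, 0, 0, 0], [1, 0, 0, 0, 0], [1, 0, 0, 0, 0], [1, 0, 0, 0, 0], [1, 0, 0, 0, 0], [1, 0, 0, -0.04, 0], [1, 0, 0, -0.06, 0]]], squeeze=25)

```text
clock: 3.95
tcp_pos: [0.4672, 0.0086, 0.1242]
tcp_rot: [[1.0, 0.001, -0.003], [0.001, -1.0, 0.0], [-0.003, -0.0, -1.0]]
wrist_force: [1.1, -0.4, -0.3]
gripper_width: 0.0113
```

servo_tool(plan=[[[1, -0.0115, 0.0528, 0, 0], [1, -0.0115, 0.0528, 0, 0], [1, -0.0115, 0.0528, 0, 0], [1, -0.0115, 0.0528, 0, 0], [1, -0.0115, 0.0528, 0, 0], [1, -0.011, 0.053, 0, 0], [1, 0, 0, 0, 0], [1, 0, 0, 0.05, 0], [1, 0, 0, 0.035, 0], [1, 0, 0, 0.008, 0], [1, 0, 0, 0.005, 0], [1, 0, 0, 0, 0]]])

```text
clock: 5.45
tcp_pos: [0.4004, -0.3088, 0.0267]
tcp_rot: [[1.0, 0.001, 0.001], [0.001, -1.0, -0.001], [0.001, 0.001, -1.0]]
wrist_force: [-0.4, -0.4, -0.8]
gripper_width: 0.0114
```

```bash
python3 - <<'E'
from h import *
np.set_printoptions(precision=4,suppress=True)
s,p,d,W=wrist("w3"); print(s["tcp_pos"],s["wrist_force"])
E
```

```text
[ 0.4004 -0.3088  0.0267] [-0.4292 -0.4261 -0.8405]
```

View pics/w3.png

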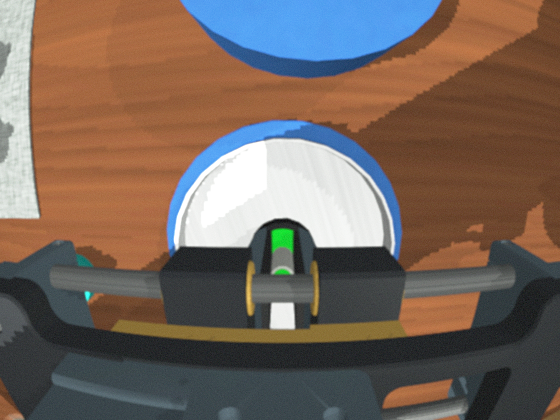

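The first mount stands in the tin, in the middle. Lowering the last bit, releasing and going back.

servo_tool(plan=[[[1, 0, 0, 0.002, 0], [0.75, 0, 0, 0, 0], [0.75, 0, 0, 0, 0], [0.75, 0, 0, 0, 0], [0.75, 0, 0, -0.05, 0], [0.6, 0, 0, -0.06, 0], [0.6, 0, 0, -0.06, 0], [0.6, 0.007, -0.061, 0, 0], [0.6, 0.007, -0.061, 0, 0], [0.6, 0.007, -0.061, 0, 0], [0.6, 0.007, -0.061, 0, 0], [0.6, 0.007, -0.061, 0, 0]]])

```text
clock: 7.0
tcp_pos: [0.4346, -0.0017, 0.1941]
tcp_rot: [[1.0, 0.0, 0.0], [0.0, -1.0, -0.0], [0.0, 0.0, -1.0]]
wrist_force: [1.5, -0.5, 0.2]
gripper_width: 0.0365
```

```bash
cat > look.py <<'E'
from h import *
import sys
np.set_printoptions(precision=4,suppress=True)
s,p,d,W=wrist(sys.argv[1]); print("tcp",s["tcp_pos"],s["tcp_rot"][:,0],"t",s["clock"],"w",s["gripper_width"],"f",s["wrist_force"])
for zb,box in((.002,(.3,.75,-.14,.14)),(.003,(.32,.48,-.39,-.23)),(.003,(.4,.62,.2,.42))):
    for o in wmounts(p,W,s,zb):
        if o[4] is None or o[5] is None: continue
        x,y=o[5][0]
        if box[0]<x<box[1] and box[2]<y<box[3]: print(o[0],o[1],"tip",o[4],"foot",o[5][0],round(o[5][1],4))
E
python3 look.py w4
```

```text
tcp [ 0.4346 -0.0017  0.1941] [1.     0.0003 0.0005] t 7.0 w 0.03649641759295751 f [ 1.5424 -0.4665  0.2201]
green [211.  42.] tip [0.6032 0.0761] foot [0.603  0.0758] 0.0174
green [212.  96.] tip [0.542  0.0736] foot [0.5418 0.0738] 0.0174
green [337.  97.] tip [ 0.5409 -0.0587] foot [ 0.5409 -0.059 ] 0.0174
green [213. 166.] tip [0.4661 0.0733] foot [0.466  0.0736] 0.0174
red [277.  97.] tip [0.5389 0.0041] foot [0.5389 0.0039] 0.0174
red [339. 158.] tip [ 0.4748 -0.0623] foot [ 0.4748 -0.0621] 0.0175
```

servo_tool(plan=[[[0.6, 0.016, -0.0375, 0.02, 0], [0.6, 0.0155, -0.0375, 0.02, 0], [0.6, 0, 0, 0.06, 0], [0.6, 0, 0, 0.055, 0], [0.6, 0, 0, 0.0155, 0], [0.6, 0, 0, 0, 0], [1, 0, 0, 0, 0], [1, 0, 0, 0, 0], [1, 0, 0, 0, 0], [1, 0, 0, -0.04, 0], [1, 0, 0, -0.06, 0], [1, 0, 0, 0, 0]]])

```text
clock: 8.55
tcp_pos: [0.4684, 0.0715, 0.1273]
tcp_rot: [[1.0, 0.001, 0.007], [0.001, -1.0, 0.0], [0.007, -0.0, -1.0]]
wrist_force: [0.4, -0.7, -2.0]
gripper_width: 0.0113
```

servo_tool(plan=[[[1, -0.0125, 0.06, 0, 0], [1, -0.0125, 0.06, 0, 0], [1, -0.0125, 0.06, 0, 0], [1, -0.0125, 0.06, 0, 0], [1, -0.0125, 0.06, 0, 0], [1, -0.0125, 0.06, 0, 0], [1, -0.0125, 0.06, 0, 0], [1, 0, 0, 0.04, 0], [1, 0, 0, 0.02, 0], [1, 0, 0, 0, 0], [1, 0, 0, 0, 0], [1, 0, 0, 0, 0]]])

```text
clock: 10.05
tcp_pos: [0.3794, -0.3489, 0.0643]
tcp_rot: [[1.0, 0.001, 0.001], [0.001, -1.0, -0.001], [0.001, 0.001, -1.0]]
wrist_force: [0.2, 1.6, -0.5]
gripper_width: 0.0109
```

```bash
python3 look.py w5
```

```text
tcp [ 0.3794 -0.3489  0.0643] [1.    0.001 0.001] t 10.05 w 0.010926488072068674 f [ 0.1878  1.6127 -0.4803]
green [224. 204.] tip [ 0.3999 -0.3085] foot [ 0.3997 -0.3083] 0.0172
```

View pics/w5.png

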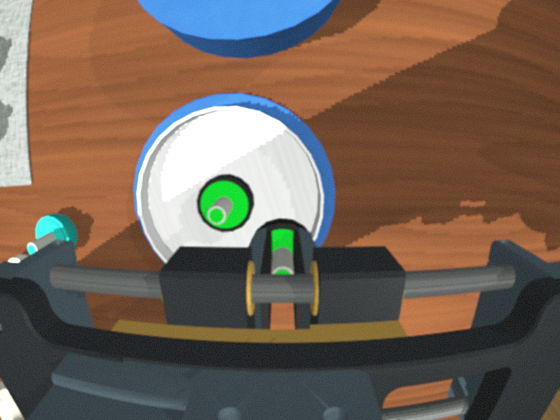

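The middle mount is upright at (0.3998, -0.3084), within 1 mm of the tin centre. I'll correct by 2.5 mm and set the second mount down.

servo_tool(plan=[[[1, -0.001, -0.0025, 0, 0], [1, 0, 0, 0.02, 0], [1, 0, 0, 0.01, 0], [1, 0, 0, 0.006, 0], [1, 0, 0, 0.004, 0], [1, 0, 0, 0, 0], [0.75, 0, 0, 0, 0], [0.75, 0, 0, 0, 0], [0.75, 0, 0, 0, 0], [0.75, 0, 0, -0.05, 0], [0.6, 0, 0, -0.06, 0], [0.6, 0, 0, -0.05, 0]]])

```text
clock: 11.6
tcp_pos: [0.3779, -0.3462, 0.1856]
tcp_rot: [[1.0, 0.001, 0.001], [0.001, -1.0, -0.001], [0.001, 0.001, -1.0]]
wrist_force: [0.7, -0.3, 0.3]
gripper_width: 0.0362
```

servo_tool(plan=[[[0.6, 0.012, -0.061, 0, 0], [0.6, 0.012, -0.061, 0, 0], [0.6, 0.012, -0.061, 0, 0], [0.6, 0.012, -0.061, 0, 0], [0.6, 0.012, -0.061, 0, 0], [0.6, 0.012, -0.045, 0, 0], [0.6, 0, 0, 0, 0]]])

```text
clock: 12.48
tcp_pos: [0.45, 0.0065, 0.1834]
tcp_rot: [[1.0, 0.005, 0.0], [0.005, -1.0, 0.0], [0.0, -0.0, -1.0]]
wrist_force: [0.0, -0.2, 0.1]
gripper_width: 0.0368
```

```bash
python3 look.py w6
```

```text
tcp [0.45   0.0065 0.1834] [1.     0.0047 0.0003] t 12.475 w 0.03680767051725739 f [ 0.0198 -0.2247  0.073 ]
green [216.  53.] tip [0.6028 0.076 ] foot [0.603 0.076] 0.0174
green [218. 109.] tip [0.5418 0.0738] foot [0.5417 0.0738] 0.0174
green [347. 111.] tip [ 0.5406 -0.0591] foot [ 0.5409 -0.059 ] 0.0174
red [286. 111.] tip [0.5389 0.0038] foot [0.5389 0.0039] 0.0174
red [348. 174.] tip [ 0.4747 -0.0625] foot [ 0.4748 -0.0621] 0.0175
green [535. 246.] tip [ 0.3994 -0.3099] foot [ 0.381  -0.3479] 0.0124
```

servo_tool(plan=[[[0.6, 0.046, -0.0335, 0.02, 0], [0.6, 0.046, -0.0335, 0.02, 0], [0.6, 0, 0, 0.055, 0], [0.6, 0, 0, 0.045, 0], [0.6, 0, 0, 0.02, 0], [0.6, 0, 0, 0, 0], [1, 0, 0, 0, 0], [1, 0, 0, 0, 0], [1, 0, 0, 0, 0], [1, 0, 0, -0.04, 0], [1, 0, 0, -0.06, 0], [1, 0, 0, 0, 0]]])

```text
clock: 14.02
tcp_pos: [0.5441, 0.071, 0.1276]
tcp_rot: [[1.0, 0.001, 0.007], [0.001, -1.0, 0.0], [0.007, -0.0, -1.0]]
wrist_force: [0.2, 0.2, -1.6]
gripper_width: 0.0113
```

servo_tool(plan=[[[1, -0.0264, 0.0548, 0, 0], [1, -0.0264, 0.0548, 0, 0], [1, -0.0264, 0.0548, 0, 0], [1, -0.0264, 0.0548, 0, 0], [1, -0.0264, 0.0548, 0, 0], [1, -0.0264, 0.0548, 0, 0], [1, -0.0264, 0.0548, 0, 0], [1, 0, 0, 0.04, 0], [1, 0, 0, 0.02, 0], [1, 0, 0, 0, 0], [1, 0, 0, 0, 0], [1, 0, 0, 0, 0]]])

```text
clock: 15.52
tcp_pos: [0.3576, -0.313, 0.0642]
tcp_rot: [[1.0, 0.001, 0.001], [0.001, -1.0, -0.001], [0.001, 0.001, -1.0]]
wrist_force: [0.5, 0.2, -0.9]
gripper_width: 0.0112
```

```bash
python3 look.py w7
```

```text
tcp [ 0.3576 -0.313   0.0642] [1.     0.0011 0.0009] t 15.525 w 0.011174365007031487 f [ 0.5026  0.2181 -0.9186]
green [276. 172.] tip [ 0.3997 -0.3086] foot [ 0.3997 -0.3085] 0.017
green [330. 205.] tip [ 0.3771 -0.3452] foot [ 0.377  -0.3453] 0.017
```

servo_tool(plan=[[[1, -0.0005, -0.0065, 0, 0], [1, 0, 0, 0.02, 0], [1, 0, 0, 0.01, 0], [1, 0, 0, 0.006, 0], [1, 0, 0, 0.004, 0], [1, 0, 0, 0, 0], [0.75, 0, 0, 0, 0], [0.75, 0, 0, 0, 0], [0.75, 0, 0, 0, 0], [0.75, 0, 0, -0.05, 0], [0.6, 0, 0, -0.06, 0], [0.6, 0, 0, -0.05, 0]]])

```text
clock: 17.08
tcp_pos: [0.3566, -0.3062, 0.1856]
tcp_rot: [[1.0, 0.001, 0.001], [0.001, -1.0, -0.001], [0.001, 0.001, -1.0]]
wrist_force: [0.9, -1.7, -1.9]
gripper_width: 0.0358
```

servo_tool(plan=[[[0.6, 0.024, -0.0565, 0, 0], [0.6, 0.024, -0.0565, 0, 0], [0.6, 0.024, -0.0565, 0, 0], [0.6, 0.024, -0.0565, 0, 0], [0.6, 0.024, -0.0565, 0, 0], [0.6, 0, 0, 0, 0], [0.6, 0, 0, 0, 0]]])

```text
clock: 17.95
tcp_pos: [0.4762, -0.0237, 0.1833]
tcp_rot: [[1.0, 0.002, -0.0], [0.002, -1.0, -0.0], [-0.0, 0.0, -1.0]]
wrist_force: [-0.1, -0.8, 1.2]
gripper_width: 0.0366
```

```bash
python3 look.py w8
```

```text
tcp [ 0.4762 -0.0237  0.1833] [ 1.      0.0016 -0.0004] t 17.95 w 0.036631774653865794 f [-0.1192 -0.7874  1.1788]
green [188.  79.] tip [0.6028 0.0761] foot [0.603  0.0759] 0.0173
red [256. 136.] tip [0.539  0.0038] foot [0.5389 0.004 ] 0.0174
red [319. 197.] tip [ 0.4747 -0.0622] foot [ 0.4747 -0.062 ] 0.0175
```

The green at (0.541, -0.059) is no longer found. It may have been knocked, so I'll view.

View pics/w8.png

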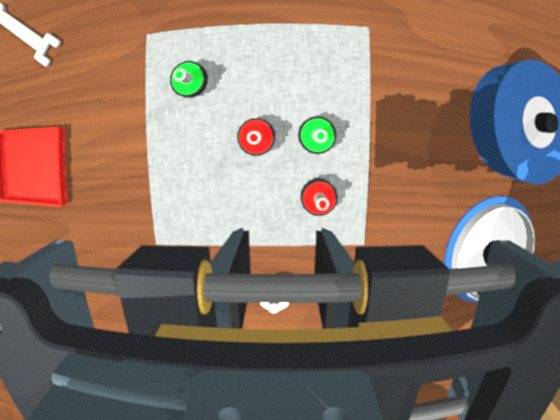

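```bash
python3 - <<'E'
from h import *
np.set_printoptions(precision=4,suppress=True)
s,p,d,W=wrist("w8b")
M=masks(p)["green"]; k,l,st,ce=cv2.connectedComponentsWithStats(M.astype(np.uint8))
for i in range(1,k):
    if st[i,4]>30: q=W[l==i]; print(ce[i].round(),st[i],np.median(q,0),q[:,2].min(),q[:,2].max())
E
```

```text
[188.  79.] [171  62  32  33 572] [0.5989 0.0718 0.0208] 0.018053225953504032 0.3538799321448377
[178.  74.] [175  72   7   6  33] [0.6029 0.0756 0.0487] 0.04719071532791516 0.05004957220707543
[316. 134.] [300 118  34  34 709] [ 0.5413 -0.0571  0.0209] 0.018022210593393206 0.3538799321448377
[320. 135.] [317 132   6   7  35] [ 0.541  -0.0591  0.0485] 0.047166719254960326 0.0506053401162988
```

The mount is still at (317,134) and hasn't moved. The detector only split its tip from its ring. Picking it at (0.541, -0.059).

servo_tool(plan=[[[0.6, 0.0325, 0.0178, 0.02, 0], [0.6, 0.0325, 0.0178, 0.02, 0], [0.6, 0, 0, 0.055, 0], [0.6, 0, 0, 0.045, 0], [0.6, 0, 0, 0.02, 0], [0.6, 0, 0, 0, 0], [1, 0, 0, 0, 0], [1, 0, 0, 0, 0], [1, 0, 0, 0, 0], [1, 0, 0, -0.04, 0], [1, 0, 0, -0.06, 0], [1, 0, 0, 0, 0]]])

```text
clock: 19.55
tcp_pos: [0.5439, -0.0597, 0.1277]
tcp_rot: [[1.0, 0.001, 0.007], [0.001, -1.0, -0.002], [0.007, 0.002, -1.0]]
wrist_force: [-0.6, -0.0, -0.7]
gripper_width: 0.0113
```

servo_tool(plan=[[[1, -0.03, 0.0532, 0, 0], [1, -0.03, 0.0532, 0, 0], [1, -0.03, 0.0532, 0, 0], [1, -0.03, 0.0532, 0, 0], [1, 0, 0, 0.04, 0], [1, 0, 0, 0.02, 0], [1, 0, 0, 0, 0], [1, 0, 0, 0, 0], [1, 0, 0, 0, 0]]])

```text
clock: 20.68
tcp_pos: [0.4221, -0.2723, 0.0643]
tcp_rot: [[1.0, 0.001, 0.001], [0.001, -1.0, -0.001], [0.001, 0.001, -1.0]]
wrist_force: [-0.2, 0.7, -1.1]
gripper_width: 0.0112
```

```bash
python3 look.py w9
```

```text
tcp [ 0.4221 -0.2723  0.0643] [1.     0.0011 0.0012] t 20.675 w 0.011185949957457668 f [-0.2142  0.6902 -1.0504]
```

View pics/w9.png

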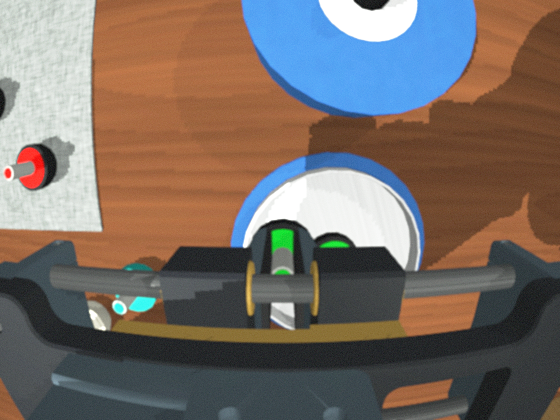

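servo_tool(plan=[[[1, 0, 0, 0.02, 0], [1, 0, 0, 0.01, 0], [1, 0, 0, 0.006, 0], [1, 0, 0, 0.004, 0], [1, 0, 0, 0, 0], [0.75, 0, 0, 0, 0], [0.75, 0, 0, 0, 0], [0.75, 0, 0, 0, 0], [0.75, 0, 0, -0.05, 0], [0.6, 0, 0, -0.06, 0], [0.6, 0, 0, -0.05, 0]]])

```text
clock: 22.1
tcp_pos: [0.4215, -0.2721, 0.1856]
tcp_rot: [[1.0, 0.001, 0.001], [0.001, -1.0, -0.0], [0.001, 0.0, -1.0]]
wrist_force: [-0.2, 0.2, -0.2]
gripper_width: 0.036
```

servo_tool(plan=[[[0.6, 0.02, -0.0585, 0, 0], [0.6, 0.02, -0.0585, 0, 0], [0.6, 0.02, -0.0585, 0, 0], [0.6, 0.02, -0.0585, 0, 0], [0.6, 0.02, -0.0585, 0, 0], [0.6, 0, 0, 0, 0], [0.6, 0, 0, 0, 0]]])

```text
clock: 22.98
tcp_pos: [0.5211, 0.0203, 0.1832]
tcp_rot: [[1.0, 0.002, -0.001], [0.002, -1.0, -0.0], [-0.001, 0.0, -1.0]]
wrist_force: [-0.3, -0.9, -0.6]
gripper_width: 0.0363
```

```bash
sed -i 's/np.ones((3,3))/np.ones((7,7))/' h.py; python3 look.py w10
```

```text
tcp [0.5211 0.0203 0.1832] [ 1.      0.0015 -0.0006] t 22.975 w 0.036304128513534636 f [-0.2994 -0.8577 -0.5963]
green [228. 119.] tip [0.6028 0.076 ] foot [0.6028 0.0759] 0.0174
red [298. 180.] tip [0.5389 0.004 ] foot [0.5387 0.0039] 0.0175
red [356. 236.] tip [ 0.4768 -0.062 ] foot [ 0.4746 -0.062 ] 0.0175
```

servo_tool(plan=[[[0.6, 0.041, -0.0278, 0.02, 0], [0.6, 0.041, -0.0278, 0.02, 0], [0.6, 0, 0, 0.055, 0], [0.6, 0, 0, 0.045, 0], [0.6, 0, 0, 0.02, 0], [0.6, 0, 0, 0, 0], [1, 0, 0, 0, 0], [1, 0, 0, 0, 0], [1, 0, 0, 0, 0], [1, 0, 0, -0.04, 0], [1, 0, 0, -0.06, 0], [1, 0, 0, 0, 0]]])

```text
clock: 24.52
tcp_pos: [0.606, 0.0762, 0.1281]
tcp_rot: [[1.0, 0.001, 0.008], [0.001, -1.0, 0.0], [0.008, -0.0, -1.0]]
wrist_force: [0.1, 0.0, -1.3]
gripper_width: 0.0112
```

servo_tool(plan=[[[1, -0.023, 0.055, 0, 0], [1, -0.023, 0.055, 0, 0], [1, -0.023, 0.055, 0, 0], [1, -0.023, 0.055, 0, 0], [1, -0.023, 0.055, 0, 0], [1, -0.023, 0.055, 0, 0], [1, -0.023, 0.055, 0, 0], [1, 0, 0, 0.04, 0], [1, 0, 0, 0.02, 0], [1, 0, 0, 0, 0], [1, 0, 0, 0, 0], [1, 0, 0, 0, 0]]])

```text
clock: 26.02
tcp_pos: [0.4431, -0.3092, 0.0643]
tcp_rot: [[1.0, 0.001, 0.001], [0.001, -1.0, -0.001], [0.001, 0.001, -1.0]]
wrist_force: [1.3, 0.0, -0.1]
gripper_width: 0.011
```

servo_tool(plan=[[[1, -0.0005, 0.001, 0.02, 0], [1, 0, 0, 0.01, 0], [1, 0, 0, 0.006, 0], [1, 0, 0, 0.004, 0], [1, 0, 0, 0, 0], [0.75, 0, 0, 0, 0], [0.75, 0, 0, 0, 0], [0.75, 0, 0, 0, 0], [0.75, 0, 0, -0.05, 0], [0.6, 0, 0, -0.06, 0], [0.6, 0, 0, -0.05, 0]]])

```text
clock: 27.4
tcp_pos: [0.4421, -0.31, 0.1856]
tcp_rot: [[1.0, 0.001, 0.001], [0.001, -1.0, -0.0], [0.001, 0.0, -1.0]]
wrist_force: [0.2, -1.1, -0.2]
gripper_width: 0.0362
```

servo_tool(plan=[[[0.6, -0.034, -0.01, -0.02, 0], [0.6, -0.034, -0.01, -0.02, 0], [0.6, -0.034, -0.01, -0.02, 0], [0.6, 0, 0, 0, 0], [0.6, 0, 0, 0, 0]]])

```text
clock: 28.02
tcp_pos: [0.3404, -0.2803, 0.2434]
tcp_rot: [[1.0, 0.0, 0.0], [0.0, -1.0, -0.0], [0.0, 0.0, -1.0]]
wrist_force: [-0.2, -0.2, 0.3]
gripper_width: 0.0366
```

```bash
sed -i 's/np.ones((7,7))/np.ones((5,5))/' h.py; python3 look.py w11
```

```text
tcp [ 0.3404 -0.2803  0.2434] [1.     0.0003 0.0004] t 28.025 w 0.03661895769489316 f [-0.2449 -0.2036  0.3424]
red [77. 50.] tip [0.5394 0.0043] foot [0.539  0.0032] 0.0177
red [115.  88.] tip [ 0.4753 -0.062 ] foot [ 0.4751 -0.0624] 0.0176
green [307. 104.] tip [ 0.4414 -0.3097] foot [ 0.4413 -0.3096] 0.0172
green [290. 129.] tip [ 0.4086 -0.292 ] foot [ 0.411  -0.2907] 0.0341
green [336. 157.] tip [ 0.3771 -0.3453] foot [ 0.3771 -0.3452] 0.0171
green [303. 174.] tip [ 0.356  -0.3055] foot [ 0.3563 -0.3054] 0.0172
```

View pics/w11.png

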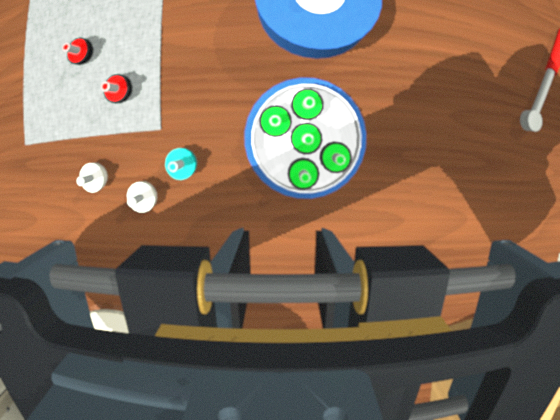

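All five greens are upright in the honeycomb with the middle one central. Now the reds, starting with (0.475, -0.062).

servo_tool(plan=[[[0.6, 0.027, -0.0437, 0.02, 0], [0.6, 0.027, -0.0437, 0.02, 0], [0.6, 0.027, -0.0437, 0.02, 0], [0.6, 0.027, -0.0437, 0.02, 0], [0.6, 0.0265, -0.0437, 0.02, 0], [0.6, 0, 0, 0.06, 0], [0.6, 0, 0, 0.04, 0], [0.6, 0, 0, 0.0195, 0], [0.6, 0, 0, 0, 0], [1, 0, 0, 0, 0], [1, 0, 0, 0, 0], [1, 0, 0, 0, 0]]])

```text
clock: 29.58
tcp_pos: [0.4748, -0.0615, 0.0243]
tcp_rot: [[1.0, 0.001, 0.001], [0.001, -1.0, -0.0], [0.001, 0.0, -1.0]]
wrist_force: [0.2, -0.4, -1.0]
gripper_width: 0.0111
```

servo_tool(plan=[[[1, 0, 0, -0.05, 0], [1, 0, 0, -0.05, 0], [1, 0.0073, -0.0585, 0, 0], [1, 0.0073, -0.0585, 0, 0], [1, 0.0073, -0.0585, 0, 0], [1, 0.0073, -0.0585, 0, 0], [1, 0.0073, -0.0585, 0, 0], [1, 0.0073, -0.0585, 0, 0], [1, 0, 0, 0, 0], [1, 0, 0, 0, 0]]])

```text
clock: 30.82
tcp_pos: [0.5176, 0.2893, 0.1239]
tcp_rot: [[1.0, 0.001, -0.0], [0.001, -1.0, -0.0], [-0.0, 0.0, -1.0]]
wrist_force: [-0.1, -0.7, -0.5]
gripper_width: 0.0112
```

```bash
python3 - <<'E'
from h import *
np.set_printoptions(precision=4,suppress=True)
s,p,d,W=wrist("w12"); print(s["tcp_pos"],s["gripper_width"])
M=masks(p)["red"]&(abs(W[...,2]-.015)<.004)&(W[...,1]>.2)
uv=np.argwhere(M)[:,::-1]; X=W[M][:,:2].astype(np.float32); print(len(X),X.min(0),X.max(0)); print(cv2.minAreaRect(X*1000))
t=np.load("top0.npz"); V=cloud("top",t["d"]); M=masks(t["p"])["red"]&(abs(V[...,2]-.015)<.004)&(V[...,1]>.2); X=V[M][:,:2].astype(np.float32); print(len(X),cv2.minAreaRect(X*1000))
E
```

```text
[0.5176 0.2893 0.1239] 0.011230591046703885
1269 [0.4822 0.2519] [0.5744 0.3876]
((524.0594482421875, 320.0282897949219), (130.74794006347656, 92.34681701660156), 86.13990020751953)
349 ((521.5955810546875, 319.9612121582031), (131.59762573242188, 100.02374267578125), 85.82572174072266)
```

View pics/w12.png

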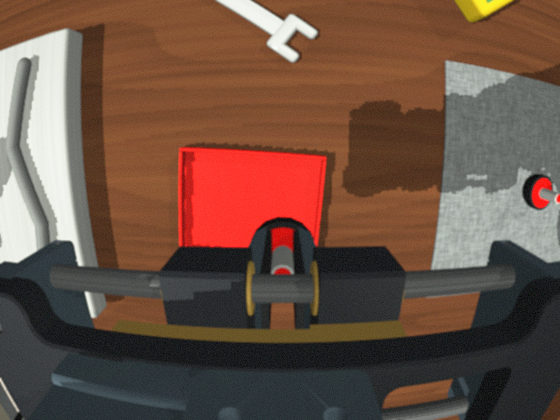

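servo_tool(plan=[[[1, 0, 0, 0.05, 0], [1, 0, 0, 0.035, 0], [1, 0, 0, 0.008, 0], [1, 0, 0, 0.005, 0], [1, 0, 0, 0, 0], [0.7, 0, 0, 0, 0], [0.7, 0, 0, 0, 0], [0.7, 0, 0, 0, 0], [0.7, 0, 0, -0.05, 0], [0.6, 0, 0, -0.06, 0], [0.6, 0, 0, -0.04, 0]]])

```text
clock: 32.25
tcp_pos: [0.5185, 0.2898, 0.1787]
tcp_rot: [[1.0, 0.001, 0.002], [0.001, -1.0, 0.001], [0.002, -0.001, -1.0]]
wrist_force: [0.1, 0.5, -0.3]
gripper_width: 0.0364
```

servo_tool(plan=[[[0.6, -0.01, 0.058, 0, 0], [0.6, -0.01, 0.058, 0, 0], [0.6, -0.01, 0.058, 0, 0], [0.6, -0.01, 0.058, 0, 0], [0.6, 0, 0, 0, 0], [0.6, 0, 0, 0, 0]]])

```text
clock: 33.0
tcp_pos: [0.4784, 0.0576, 0.1761]
tcp_rot: [[1.0, -0.0, 0.0], [-0.0, -1.0, 0.0], [0.0, -0.0, -1.0]]
wrist_force: [-0.7, 0.1, -0.2]
gripper_width: 0.0365
```

```bash
python3 look.py w13
```

```text
tcp [0.4784 0.0576 0.1761] [ 1.     -0.0002  0.0004] t 33.0 w 0.03646317868100639 f [-0.6598  0.0938 -0.2205]
red [336. 140.] tip [0.5389 0.004 ] foot [0.5388 0.0039] 0.0174
green [540. 237.] tip [ 0.42  -0.273] foot [ 0.4225 -0.2961] 0.0376
red [ 81. 166.] tip [0.5191 0.2911] foot [0.5194 0.2895] 0.0201
```

servo_tool(plan=[[[0.6, 0.0302, 0.0268, 0.02, 0], [0.6, 0.0302, 0.0268, 0.02, 0], [0.6, 0, 0, 0.055, 0], [0.6, 0, 0, 0.04, 0], [0.6, 0, 0, 0.0175, 0], [0.6, 0, 0, 0, 0], [1, 0, 0, 0, 0], [1, 0, 0, 0, 0], [1, 0, 0, 0, 0], [1, 0, 0, -0.05, 0], [1, 0, 0, -0.05, 0], [1, 0, 0, 0, 0]]])

```text
clock: 34.55
tcp_pos: [0.5407, 0.0037, 0.1271]
tcp_rot: [[1.0, 0.001, 0.007], [0.001, -1.0, -0.001], [0.007, 0.001, -1.0]]
wrist_force: [-0.2, 0.0, -1.0]
gripper_width: 0.0114
```

servo_tool(plan=[[[1, -0.0028, -0.0578, 0, 0], [1, -0.0028, -0.0578, 0, 0], [1, -0.0028, -0.0578, 0, 0], [1, -0.0028, -0.0578, 0, 0], [1, -0.0028, -0.0578, 0, 0], [1, -0.0028, -0.0578, 0, 0], [1, 0, 0, 0, 0], [1, 0, 0, 0.03, 0], [1, 0, 0, 0.03, 0], [1, 0, 0, 0, 0], [1, 0, 0, 0, 0]]])

```text
clock: 35.92
tcp_pos: [0.522, 0.3504, 0.0642]
tcp_rot: [[1.0, 0.0, 0.0], [0.0, -1.0, 0.0], [0.0, -0.0, -1.0]]
wrist_force: [0.9, -0.4, -0.3]
gripper_width: 0.0116
```

servo_tool(plan=[[[1, 0, 0, 0.02, 0], [1, 0, 0, 0.011, 0], [1, 0, 0, 0.005, 0], [1, 0, 0, 0.003, 0], [1, 0, 0, 0, 0], [0.7, 0, 0, 0, 0], [0.7, 0, 0, 0, 0], [0.7, 0, 0, 0, 0], [0.7, 0, 0, -0.05, 0], [0.6, 0, 0, -0.06, 0], [0.6, 0, 0, -0.06, 0]]])

```text
clock: 37.3
tcp_pos: [0.5213, 0.3506, 0.1963]
tcp_rot: [[1.0, 0.001, -0.0], [0.001, -1.0, -0.0], [-0.0, 0.0, -1.0]]
wrist_force: [0.3, 0.6, 0.2]
gripper_width: 0.0364
```

servo_tool(plan=[[[0.55, -0.03, 0.05, 0, 0], [0.55, -0.03, 0.05, 0, 0], [0.55, -0.02, 0.05, 0, 0], [0.55, 0, 0, 0, 0], [0.55, 0, 0, 0, 0]]])

```text
clock: 37.92
tcp_pos: [0.4422, 0.2009, 0.1947]
tcp_rot: [[1.0, 0.0, 0.001], [0.0, -1.0, 0.0], [0.001, -0.0, -1.0]]
wrist_force: [0.5, 1.6, -0.4]
gripper_width: 0.0411
```

```bash
python3 look.py w14
```

```text
tcp [0.4422 0.2009 0.1947] [1.     0.     0.0009] t 37.925 w 0.041085766925599634 f [ 0.4645  1.5641 -0.3531]
red [200. 125.] tip [0.5191 0.2903] foot [0.5188 0.2894] 0.0201
red [149. 126.] tip [0.522  0.3512] foot [0.5219 0.3502] 0.0203
```

View pics/w14.png

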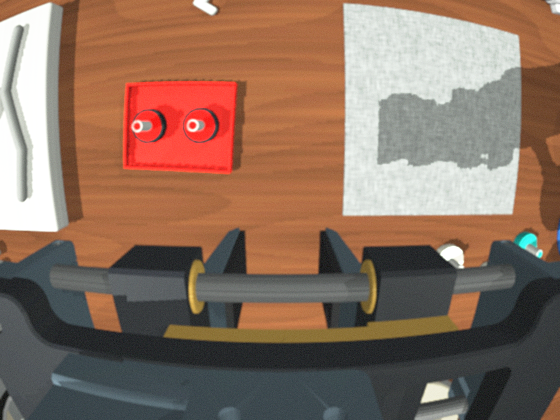

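Both reds stand in the tray at (150,126) and (200,125), upright. Now to the cover.

servo_tool(plan=[[[0.5, 0.005, 0.058, -0.005, 0], [0.5, 0.005, 0.058, -0.005, 0], [0.5, 0.005, 0.058, -0.005, 0], [0.5, 0.005, 0.058, -0.005, 0], [0.5, 0.005, 0.058, -0.005, 0], [0.5, 0.005, 0.058, -0.005, 0], [0.5, 0.005, 0.058, -0.005, 0], [0.5, 0.005, 0.058, -0.005, 0], [0.5, 0.005, 0.056, -0.005, 0], [0.5, 0, 0, 0, 0], [0.5, 0, 0, 0, 0]]])

```text
clock: 39.35
tcp_pos: [0.4875, -0.3186, 0.2389]
tcp_rot: [[1.0, 0.001, -0.001], [0.001, -1.0, 0.001], [-0.001, -0.001, -1.0]]
wrist_force: [-0.3, 0.3, 0.6]
gripper_width: 0.0456
```

```bash
python3 - <<'E'
from h import *
np.set_printoptions(precision=4,suppress=True)
s,p,d,W=wrist("w15"); print(s["tcp_pos"],s["gripper_width"],s["clock"])
near=np.hypot(W[...,0]-.577,W[...,1]+.32)<.1
B=masks(p)["blue"]&near&(abs(W[...,2]-.053)<.003); print(B.sum(),np.median(W[B][:,2]))
h=cv2.convexHull(np.argwhere(B)[:,::-1].astype(np.int32))[:,0]; print("cover top",circ(wplane(h,.053,s)[:,:2]))
K=(p.max(2)<70)&near&(abs(W[...,2]-.075)<.004); q=W[K]; uv=np.argwhere(K)[:,::-1]
h=cv2.convexHull(uv.astype(np.int32))[:,0]; print("knob",K.sum(),np.median(q,0),circ(wplane(h,.075,s)[:,:2]))
for o in wmounts(p,W,s,.003): print(*o)
E
```

```text
[ 0.4875 -0.3186  0.2389] 0.04564395319226941 39.35
10723 0.052816575940969
cover top (array([ 0.5765, -0.3218]), np.float64(0.07236609680355598), 49)
knob 10 [ 0.5686 -0.3172  0.0748] (array([ 0.5763, -0.3216]), np.float64(0.009082447387408401), 7)
green [275. 243.] 1423 65 [ 0.4186 -0.2991] (array([ 0.3991, -0.3087]), np.float64(0.05867219198348743), 12)
red [546. 136.] 539 0 None (array([ 0.5801, -0.7178]), np.float64(0.0441025129702143), 8)
```

View pics/w15.png

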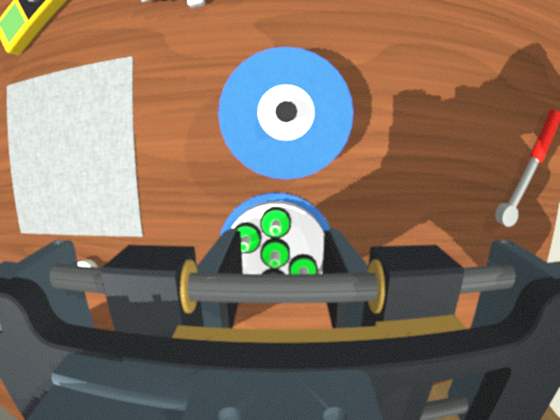

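The cover is at (287,112), centre (0.5765, -0.3217), with the top at 53 mm as it should be. Gripping the knob.

servo_tool(plan=[[[0.5, 0.0445, 0.0015, 0.02, 0], [0.5, 0.0445, 0.0015, 0.02, 0], [0.5, 0, 0, 0.06, 0], [0.5, 0, 0, 0.055, 0], [0.5, 0, 0, 0.02, 0], [0.5, 0, 0, 0.008, 0], [0.5, 0, 0, 0, 0], [1, 0, 0, 0, 0], [1, 0, 0, 0, 0], [1, 0, 0, 0, 0], [1, 0, 0, 0, 0]]], squeeze=45)

```text
clock: 40.78
tcp_pos: [0.5764, -0.3225, 0.0572]
tcp_rot: [[1.0, 0.001, 0.001], [0.001, -1.0, -0.001], [0.001, 0.001, -1.0]]
wrist_force: [-0.6, 1.4, 7.5]
gripper_width: 0.0226
```

servo_tool(plan=[[[1, 0, 0, -0.02, 0], [1, 0, 0, -0.03, 0], [1, 0, 0, -0.03, 0], [1, 0, 0, -0.03, 0], [1, 0, 0, 0, 0], [1, -0.03, -0.002, 0, 0], [1, -0.04, -0.002, 0, 0], [1, 0, 0, 0, 0], [1, 0, 0, 0, 0]]])

```text
clock: 41.9
tcp_pos: [0.5059, -0.3182, 0.1657]
tcp_rot: [[1.0, 0.0, -0.0], [0.0, -1.0, 0.0], [-0.0, -0.0, -1.0]]
wrist_force: [-0.1, -0.1, -2.5]
gripper_width: 0.0226
```

```bash
python3 - <<'E'
from h import *
np.set_printoptions(precision=4,suppress=True)
s,p,d,W=wrist("w16"); print(s["tcp_pos"],s["gripper_width"],s["wrist_force"])
p,d=bot.read_camera("top"); cv2.imwrite("pics/top2.png",p[:,:,::-1]); V=cloud("top",d)
for o in mounts("top",p,d,.003): print(o)
q,d2=bot.read_camera("side"); cv2.imwrite("pics/side2.png",q[:,:,::-1]); cv2.imwrite("pics/both2.png",np.hstack([cv2.resize(p[120:400,340:560],(440,560)),cv2.resize(q[170:380,120:400],(360,560))])[:,:,::-1])
E
```

```text
[ 0.5059 -0.3182  0.1657] 0.022627057559492788 [-0.1394 -0.1118 -2.5489]
('green', array([441., 275.]), np.int32(104), None, array([ 0.4345, -0.3017,  0.0222]), array([ 0.4362, -0.2957,  0.049 ]))
('green', array([424., 282.]), np.int32(190), array([ 0.4232, -0.271 ,  0.0503]), array([ 0.4227, -0.2667,  0.022 ]), array([ 0.4226, -0.2618,  0.049 ]))
('green', array([443., 293.]), np.int32(194), array([ 0.4015, -0.3088,  0.0502]), array([ 0.4008, -0.3033,  0.0222]), array([ 0.4021, -0.2979,  0.049 ]))
('green', array([439., 313.]), np.int32(97), array([ 0.4435, -0.003 ,  1.0323]), array([ 0.3608, -0.2957,  0.0222]), array([ 0.3625, -0.288 ,  0.049 ]))
('red', array([287.,   5.]), np.int32(351), array([ 0.4435, -0.003 ,  1.0323]), None, array([1.0092, 0.0003, 0.049 ]))
```

View pics/both2.png

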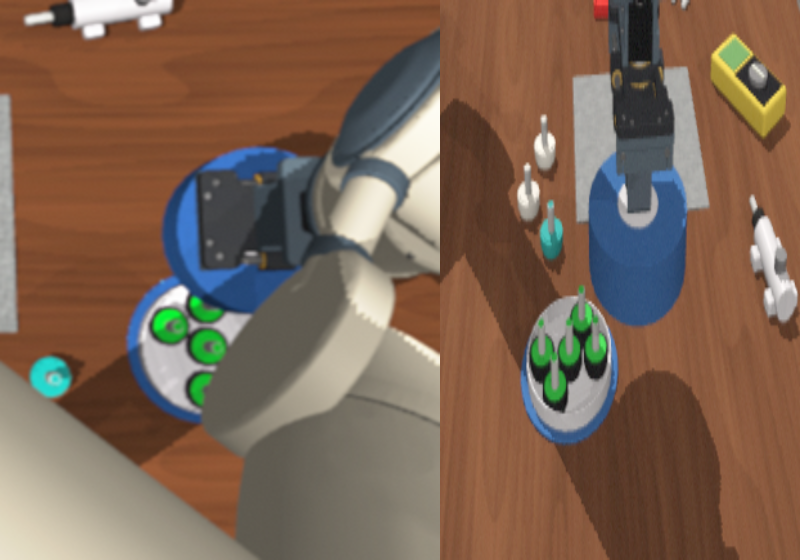

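The cover hangs level, and all five greens still stand in the tin in both views. Moving over the tin and down part way.

servo_tool(plan=[[[1, -0.036, -0.003, 0, 0], [1, -0.036, -0.003, 0, 0], [1, -0.0345, -0.003, 0, 0], [1, 0, 0, 0, 0], [1, 0, 0, 0, 0], [1, 0, 0, 0.02, 0], [1, 0, 0, 0, 0], [1, 0, 0, 0, 0]]])

```text
clock: 43.05
tcp_pos: [0.4002, -0.3095, 0.1467]
tcp_rot: [[1.0, 0.001, 0.0], [0.001, -1.0, -0.0], [0.0, 0.0, -1.0]]
wrist_force: [0.6, -0.3, -2.6]
gripper_width: 0.0228
```

```bash
python3 - <<'E'
from h import *
np.set_printoptions(precision=4,suppress=True)
s,p,d,W=wrist("w17"); print(s["tcp_pos"],s["tcp_rot"],s["wrist_force"])
h=s["tcp_pos"][2]-.0572+.053
near=np.hypot(W[...,0]-.40,W[...,1]+.31)<.1
B=masks(p)["blue"]&near&(abs(W[...,2]-h)<.005); q=W[B]; print(B.sum(),np.median(q[:,2]),h)
X=cv2.convexHull(np.argwhere(B)[:,::-1].astype(np.int32))[:,0]; x=wplane(X,h,s)[:,:2]; print("cover top (front arc)",circ(x[x[:,0]>.41]))
E
```

```text
[ 0.4002 -0.3095  0.1467] [[ 1.      0.0011  0.0002]
 [ 0.0011 -1.     -0.0001]
 [ 0.0002  0.0001 -1.    ]] [ 0.6026 -0.3253 -2.6147]
20891 0.1422518817856511 0.14250504661650176
cover top (front arc) (array([ 0.401 , -0.3088]), np.float64(0.07264301970572598), 33)
```

servo_tool(plan=[[[1, -0.001, 0.0003, 0.03, 0], [1, 0, 0, 0.025, 0], [1, 0, 0, 0.015, 0], [1, 0, 0, 0.008, 0], [1, 0, 0, 0.004, 0], [1, 0, 0, 0.002, 0], [1, 0, 0, 0, 0], [1, 0, 0, 0, 0]]])

```text
clock: 44.1
tcp_pos: [0.3987, -0.3098, 0.0628]
tcp_rot: [[1.0, 0.001, 0.0], [0.001, -1.0, -0.0], [0.0, 0.0, -1.0]]
wrist_force: [0.2, 1.1, -2.7]
gripper_width: 0.0229
```

servo_tool(plan=[[[1, 0, 0, 0.001, 0], [1, 0, 0, 0.001, 0], [1, 0, 0, 0, 0], [1, 0, 0, 0, 0]]])

```text
clock: 44.6
tcp_pos: [0.3987, -0.3098, 0.0612]
tcp_rot: [[1.0, 0.001, 0.001], [0.001, -1.0, -0.001], [0.001, 0.001, -1.0]]
wrist_force: [-3.3, 2.6, 16.2]
gripper_width: 0.0228
```

Contact with the flange at the expected height. Releasing and backing off to check.

servo_tool(plan=[[[0.5, 0, 0, 0, 0], [0.5, 0, 0, 0, 0], [0.5, 0, 0, 0, 0], [0.5, 0, 0, 0, 0], [0.5, 0, 0, -0.03, 0], [0.5, 0, 0, -0.05, 0], [0.5, 0, 0, -0.06, 0], [0.5, 0, 0, -0.05, 0], [0.5, -0.05, -0.02, 0, 0], [0.5, 0, -0.05, 0, 0], [0.5, 0, 0, 0, 0], [0.5, 0, 0, 0, 0]]])

```text
clock: 46.1
tcp_pos: [0.3488, -0.2399, 0.2506]
tcp_rot: [[1.0, 0.001, 0.0], [0.001, -1.0, -0.001], [0.0, 0.001, -1.0]]
wrist_force: [-0.2, -0.8, -0.3]
gripper_width: 0.0458
```

```bash
python3 - <<'E'
from h import *
np.set_printoptions(precision=4,suppress=True)
s,p,d,W=wrist("w18"); print(s["tcp_pos"],s["gripper_width"],s["wrist_force"],s["clock"])
near=np.hypot(W[...,0]-.40,W[...,1]+.31)<.09
B=masks(p)["blue"]&near&(abs(W[...,2]-.057)<.005); q=W[B]
A=np.c_[q[:,:2]-[.4,-.31],np.ones(len(q))]; c=np.linalg.lstsq(A,q[:,2],rcond=None)[0]; print("top plane slope,z",c,len(q))
X=cv2.convexHull(np.argwhere(B)[:,::-1].astype(np.int32))[:,0]; print("cover",circ(wplane(X,.057,s)[:,:2]))
F=masks(p)["blue"]&near&(abs(W[...,2]-.004)<.004); print("flange px",F.sum())
for o in wmounts(p,W,s,.003): print(*o)
t,_=bot.read_camera("top"); q2,_=bot.read_camera("side")
cv2.imwrite("pics/fin.png",np.hstack([cv2.resize(t[40:380],(400,420)),cv2.resize(q2[100:380,120:420],(400,420))])[:,:,::-1])
E
```

```text
[ 0.3488 -0.2399  0.2506] 0.04578098087531017 [-0.2477 -0.7552 -0.2698] 46.1
top plane slope,z [-0.0001 -0.      0.0568] 9832
cover (array([ 0.3989, -0.3084]), np.float64(0.07261601394096809), 52)
flange px 114
```

View pics/fin.png

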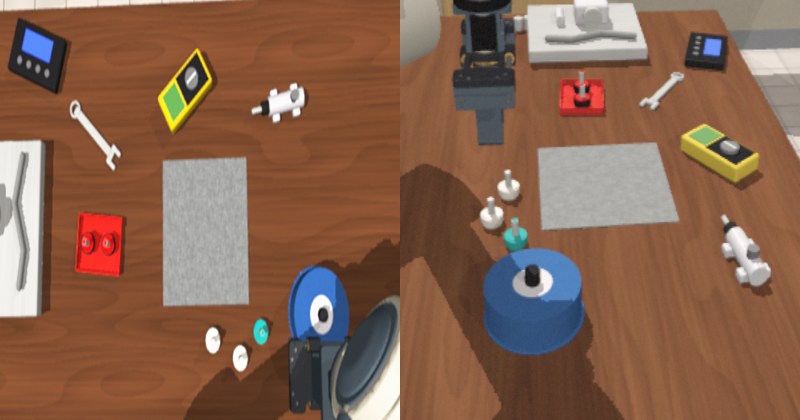

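```bash
python3 -c "
from cell import bot
print(bot.close_job())"
```

```text
the job is handed in; nothing more can be done
None
```

I finished the sort and handed the job in at about 46 s on the robot clock, out of the 210 s allowed; no verdict was reported.

- **Green mounts:** all five are in the tin, one in the middle and four in honeycomb places round it. The middle one is about 1 mm from the tin's axis. The four outer ones are about 42 to 44 mm out, measured by the camera for three and by the arm's release position for the fourth.
- **Red mounts:** both stand upright in the reject tray, about 60 mm apart.
- **Cover:** it sits level on the flange. Its top measured 56.8 mm high against 57 mm expected, its tilt was about 0, and it was about 1 mm off the tin's axis.
- **Other items:** the multimeter, master cylinder, spanner and the turquoise and white look-alikes are in the same places in the final pictures, judged by eye.

One check disagreed: at about 18 s the detector lost a green mount on the mat. A picture showed it hadn't moved, and I picked it up normally. I saw no mount knocked aside during the run. After the cover went on, the greens inside could not be seen any more. They were last seen standing in the tin, in both the top and side views, just before it was lowered.

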